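# Tap a tin to the centre mark of a floating decorating stage and lock the stage

## Robot

A 6-joint arm with a two-finger parallel gripper is mounted at the origin on the work surface. World frame = base frame: x ahead of the robot, y to its left, z up, the work surface at z = 0. Lengths are in m, angles in degrees, forces in N, time in s.
With the tool pointing down it reaches from about 0.35 to 0.725 m from the base axis. Payload 4.3 kg.
Tool frame: the origin (TCP) lies midway between the tips of the shut fingers; the grasp point (between the pads) lies 19 mm behind it; z points along the fingers, y is the line along which they close (so a half turn about z gives the same grasp; the last joint's range is limited). The gripper opens to 85 mm and grips with 20 to 120 N. Pads are 22 mm wide; open, the fingers measure 114 mm over their backs; the gripper's body (76 mm by 85 mm) begins 54 mm behind the grasp point. The pads swing forward as they close: fully open they stand 13 mm farther back than shut.
Start: joints at [-76.736, 21.618, 4.641, 73.018, 0, 83.68], TCP at [0.193, -0.542, 0.231] pointing down, gripper open.
Joint ranges: [-156.06, 156.06], [-48.1, 94.91], [-58.44, 69.94], [-101.28, 121.22], [-78.64, 73.56], [-180, 180]. Speed limits (degrees/s): [147.25, 147.25, 180, 180, 180, 180].

## Interface

Orientations are given as a 3x3 rotation matrix whose columns are the frame's x, y, z axes.
In Python, from rig import ctrl gives the robot as it stands.
- The arm moves only by the tool step_arm, never from a script. Its argument "rows" is a list of rows, each an object with "delta_pos": the shift along the tool's x, y, z as a fraction of full scale, a list of three; "yaw": the turn about the tool's z as a fraction of full scale; "jaw": the finger opening in mm, from 0 to 85.4. In form: [{"delta_pos": [x, y, z], "yaw": yaw, "jaw": jaw}, ...]. A call has exactly 8 rows; each row is the pose to reach, as a shift and turn from the pose commanded when the call began, along the tool's axes at that moment; what a row does not reach only later rows make up. Full scale, the value 1, is 0.4 m for a shift and 90 degrees for a turn. A row lasts 1/12 s, in which the tool goes at most 41.7 mm and 7.16 degrees, less where a joint would pass 70% of its speed; a pose out of reach is approached as far as the arm can. A call with a number of a shift or a turn outside -1 to 1 is refused whole. A call with a gripper value outside its range is refused whole. The fingers move at their own pace and stop on an object; the grip force is fixed at half the most. Time passes only in rows, so rows that repeat a pose let the fingers close, or fill a call up. It gives the time, the measured TCP pose, the force, the opening and the grip force at its end, in the units of the state.
- ctrl.observe(): the state, without advancing time (a new reading comes with each control period).
- ctrl.read_camera(name): name is "scene" or "top" or "wrist"; returns (picture, depth): 384x512x3 uint8, blue, green, red; 384x512 float32, m along the optical axis (not along the pixel's ray), 0 where there is no reading.
- ctrl.camera_info(name): a dict with "K" (3x3 intrinsics, pixels), "D" ([k1, k2, p1, p2, k3] as OpenCV has them; the pictures are not rectified), "eye" and "orientation" of the camera in the world; the wrist camera has in their place "hand_eye" (4x4, takes a point from camera to tool coordinates, whose origin is the TCP and whose axes are the flange's). Camera axes: x right, y down, z forward; pixel columns grow to the right and rows downward; lengths in m; the calibration is good to about 2 mm. A picture is of the moment at which its call begins: read the wrist's pose just before it. camera_info takes no time and is no camera call.
- ctrl.hand_in(): hands the job in; it is judged then, once.
Trained networks look in the newest picture that a camera, given by its name, has taken for a name from the list of things; names that differ only in an ending like _2 or _b are one class to them, and where a whole thing is asked for, a point or a joint stands for the part that bears it (a point fixed in the world has none). Each returns a list of dicts, best first, with "score" (0 to 1); they miss things now and then, are a little off and sometimes report something else, mostly with a low value. They report only what shows in the picture. A call takes as long as a camera call.
- ctrl.find_in(thing, camera): "xyz" ([x, y, z] in m, in the coordinates of the camera as it stood for that picture, good to about 4 mm: the middle of the surface that is visible of it).
- ctrl.masks_of(thing, camera): "mask" (384x512 bool, what is visible of it).
The state is a dict: "t": time; "qpos": joint angles; "qvel": joint speeds; "joint_efforts": joint torques, N m; "eef_pos": TCP position; "ee_rot": TCP orientation; "contact_force": force on the tool from outside, world axes, zero at the start; "moment": the same for the moment, N m; "grip_width": finger opening in m; "gripper_force": force on a finger pad.
Only numpy, scipy, OpenCV 4.12 (cv2) and the standard library are available. Lean on these libraries where they do the work, as an engineer would, in place of code of your own. Each camera call takes 0.05 s, during which the arm holds its last target. There are 200 camera calls.

## Task

The flat tin between the guides of the sprung decorating stage is off centre. Tap it gently along the guides from its outer end until it has just passed the centre mark (by about 5 to 10 mm), then tap it back from the opposite end until its centre line agrees with the mark, without lifting, tipping or denting it. With the tin centred and let go, swing the lock lever fully over, and leave everything else on the table as it was.

Things in the scene. Friction and masses are not known exactly. Their poses are not given: they have to be found in the camera images.
- tin: Filled, closed flat tin of bare metal to be centred: 98 mm across the stage (x), 92 mm along it (y; end faces at y = +46 and -46), 45 mm high, 0.4 to 0.85 kg, too wide to grip. Origin: centre of its underside; z up. A thin dark line along x over its lid shows its middle. Slides on the stage at about 2 to 6 N; dents above 12 N. Starts 20 to 36 mm off the mark, to either side.
- mark (a point): Centre mark of the stage: a thin dark line across the stage and over both guide rails. The point lies on the stage's upper face, 42 mm above the table, midway between the guides, and moves with the stage; x across, y along the guides, z up. The tin is centred when it is at y = 0 of this.
- station: Fixed grey deck under the stage, 280 mm (x) by 320 mm (y), 20 mm high. Origin: centre of its underside, on the table, below the mark of the stage at rest; y along the guides, x across. The stage on it: aluminium plate 124 by 270 mm, upper face 42 mm above the table, with a rail 11 mm wide, 14 mm high along each long side (102 mm apart inside), ends open.
- stage (a joint): Slide of the stage along the station's y (m), 0 at rest, stops at -0.025 and 0.025. It floats on a damped spring, 450 N/m, and comes back when let go, carrying tin and mark together: a pushed tin first takes the stage along (4 to 13 mm) until the spring overcomes friction, and only then slides over it.
- lock_tip (a point): Centre of the black ball, 26 mm diameter, on the lock lever: a steel rod 60 mm long, pivot 42 mm above the table, on a grey block (50 mm along x, 70 along y, its centre at x = -108 mm, y = 0 of the station; top 45 mm above the table). The ball swings along the station's y, 57 mm from end to end, its centre 95 mm above the table at both ends, 102 mm midway.
- lock (a joint): Angle of the lock lever (rad): 0 = unlocked, leaning 0.5 rad to the station's -y; 1.0 = fully over (end stop), leaning 0.5 rad to +y. It stays where it is left; moving it takes about 1 N at the ball. It starts between 0 and 0.12.
- can_low: Bystander: labelled round can, 74 mm diameter, 90 mm high (rims 77 mm), on the table left of the station; origin under its centre.
- can_high: Bystander: the same kind of can stacked on the other; origin under its centre, 90 mm above the table.
- pot_a: Bystander: clear paint pot with a white cap, 33 mm diameter, 36 mm high, standing on the far (+x) edge of the deck at its +y end; origin under its centre.
- pot_b: Bystander: a like pot on the far edge of the deck at its -y end; origin under its centre.
- figurine: Bystander: small white plaster figure, 52 mm diameter, 64 mm high, on the table to the right; origin under its centre.
- brush: Bystander: wooden paint brush 200 mm long lying on the table to the right; origin under its middle.
- tape: Bystander: brown tape roll lying flat, 84 mm outside diameter, 24 mm high, on the table to the left; origin under its centre.

How it is judged:
By the outcome, as a careful person would: the job done as asked, in the order asked, and still so for the second after the job is handed in, with the robot touching nothing.
It also fails if it takes over 58 s, if anything falls off the work surface, if the arm or the gripper's body presses on something with over 40 N, if the wrist force passes 120 N, or if a joint passes its speed limit or range.

## Working session

There is one attempt and no reset: what is moved stays moved. The work goes in short steps, Python scripts to look and compute and a tool call to move; the robot and the scene stay as the last step left them, time stands still between calls to the robot, and variables do not carry over. Pictures are saved under pics/ and viewed, at most 10 in all, crops included, and the job is handed in when it is done.

Besides the shell and the picture viewer there is one more tool, called after "Request:" by a JSON object that holds its "op" and its "data". step_arm: Moves the arm, as the interface text tells. Its arguments: {"type":"object","properties":{"rows":{"type":"array","items":{"type":"object","properties":{"delta_pos":{"type":"array","items":{"type":"number","minimum":-1,"maximum":1}},"yaw":{"type":"number","minimum":-1,"maximum":1},"jaw":{"type":"number"}}}}},"required":["rows"]}

```bash
mkdir -p pics; cat > h.py <<'E'
import numpy as np, cv2
from rig import ctrl
def cam(name):
    i=ctrl.camera_info(name); K=np.array(i["K"]); D=np.array(i["D"],float)
    if "eye" in i: R=np.array(i["orientation"]); t=np.array(i["eye"])
    else:
        s=ctrl.observe(); T=np.array(i["hand_eye"]); Rt=np.array(s["ee_rot"])
        R=Rt@T[:3,:3]; t=Rt@T[:3,3]+np.array(s["eef_pos"])
    return K,D,R,t
def onplane(c,px,z):
    K,D,R,t=c
    n=cv2.undistortPoints(np.array(px,float).reshape(-1,1,2),K,D)[:,0]
    d=np.c_[n,np.ones(len(n))]@R.T
    return t+d*((z-t[2])/d[:,2])[:,None]
def proj(c,P):
    K,D,R,t=c
    p=(np.array(P,float).reshape(-1,3)-t)@R
    return cv2.projectPoints(p,np.zeros(3),np.zeros(3),K,D)[0][:,0]
E
python3 - <<'E'
from h import *
s=ctrl.observe(); print(s["t"],s["eef_pos"],np.round(s["ee_rot"],3).tolist(),s["contact_force"])
for n in ("top","scene"):
    c=cam(n); im,d=ctrl.read_camera(n); cv2.imwrite(f"pics/{n}0.png",im); np.save(f"{n}0.npy",d)
    print(n,np.round(c[3],3),np.round(c[2],2).tolist(),c[0][0,0])
    for th in (["tin","station","lock_tip","can_high","pot_a","figurine","brush","tape"] if n=="top" else ["tin","lock_tip"]):
        for r in ctrl.find_in(th,n)[:2]: print(th,round(r["score"],2),np.round(c[2]@np.array(r["xyz"])+c[3],3))
E
```

```text
0.0 [ 0.19258907 -0.54109037  0.23038079] [[0.942, 0.335, -0.0], [0.335, -0.942, 0.002], [0.0, -0.002, -1.0]] [-0.37260172  0.31873211 -1.09551177]
top [ 0.359 -0.003  1.317] [[0.02, -0.99, 0.14], [-1.0, -0.02, 0.0], [-0.0, -0.14, -0.99]] 382.33270654451763
tin 0.57 [0.545 0.046 0.085]
tin 0.29 [ 0.452 -0.01   0.107]
station 0.78 [0.54  0.013 0.021]
lock_tip 0.38 [ 0.446 -0.018  0.104]
can_high 0.61 [0.54  0.416 0.176]
can_high 0.46 [ 0.555 -0.016  0.04 ]
pot_a 0.53 [0.646 0.143 0.054]
brush 0.9 [ 0.653 -0.419  0.016]
tape 0.53 [0.412 0.411 0.022]
scene [ 1.364 -0.12   0.671] [[0.13, 0.58, -0.8], [0.99, -0.07, 0.12], [0.02, -0.81, -0.59]] 368.32398991280184
tin 0.64 [0.574 0.042 0.09 ]
lock_tip 0.43 [ 0.458 -0.015  0.097]
```

View pics/top0.png

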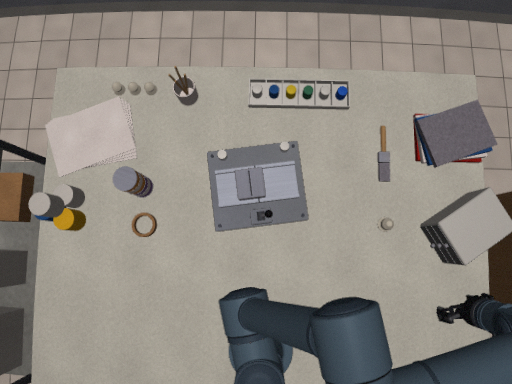

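View pics/scene0.png

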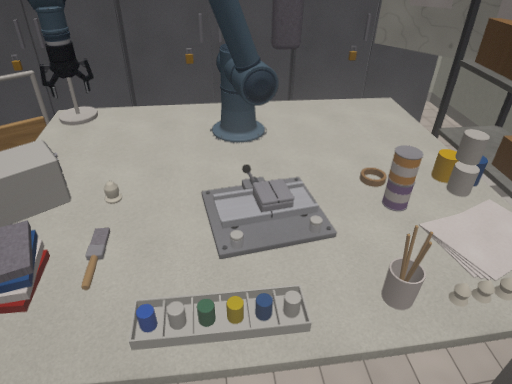

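The tin lies on the +y side of the mark (tin about (250,182) px, mark about (258,186)). The ball is at (268,213) px, on the unlocked -y side, and the station is yawed a few degrees. Next I move the wrist camera over the station.

Request:
{"op": "step_arm", "data": {"rows": [{"delta_pos": [0.074, -0.065, -0.03], "yaw": -0.05, "jaw": 0}, {"delta_pos": [0.148, -0.13, -0.06], "yaw": -0.1, "jaw": 0}, {"delta_pos": [0.22, -0.195, -0.1], "yaw": -0.16, "jaw": 0}, {"delta_pos": [0.295, -0.26, -0.125], "yaw": -0.21, "jaw": 0}, {"delta_pos": [0.37, -0.325, -0.15], "yaw": -0.26, "jaw": 0}, {"delta_pos": [0.443, -0.39, -0.17], "yaw": -0.32, "jaw": 0}, {"delta_pos": [0.52, -0.455, -0.19], "yaw": -0.37, "jaw": 0}, {"delta_pos": [0.59, -0.52, -0.2], "yaw": -0.42, "jaw": 0}]}}

```text
t: 1.27
eef_pos: [0.3464, -0.2652, 0.3126]
ee_rot: [[0.536, 0.844, 0.002], [0.844, -0.536, -0.002], [-0.0, 0.002, -1.0]]
contact_force: [1.4, -1.2, -0.2]
grip_width: -0.0003
gripper_force: 0.0
```

```bash
python3 - <<'E'
from h import *
d=np.load("top0.npy"); c=cam("top")
im=cv2.imread("pics/top0.png")
# deck corners at z=0.02
P=onplane(c,[(208,152),(297,142),(307,222),(219,231)],0.02); print(np.round(P,3), np.round(P.mean(0),3))
s=ctrl.observe(); R=np.array(s["ee_rot"]); p=np.array(s["eef_pos"])
print(s["t"],p,np.degrees(np.arctan2(R[1,0],R[0,0])))
print("to go, tool", R.T@(np.array([.49,.0,.33])-p)/.4)
E
```

```text
[[ 0.667  0.197  0.02 ]
 [ 0.709 -0.113  0.02 ]
 [ 0.431 -0.149  0.02 ]
 [ 0.395  0.148  0.02 ]] [0.551 0.021 0.02 ]
1.2667 [ 0.34635453 -0.26517703  0.31259266] 57.593673536839134
to go, tool [ 0.7521448  -0.05199235 -0.04386716]
```

Request:
{"op": "step_arm", "data": {"rows": [{"delta_pos": [0.09, 0, 0], "yaw": -0.055, "jaw": 0}, {"delta_pos": [0.19, -0.01, 0], "yaw": -0.11, "jaw": 0}, {"delta_pos": [0.29, -0.02, -0.01], "yaw": -0.165, "jaw": 0}, {"delta_pos": [0.39, -0.03, -0.02], "yaw": -0.22, "jaw": 0}, {"delta_pos": [0.49, -0.04, -0.03], "yaw": -0.28, "jaw": 0}, {"delta_pos": [0.59, -0.045, -0.04], "yaw": -0.335, "jaw": 0}, {"delta_pos": [0.69, -0.05, -0.04], "yaw": -0.39, "jaw": 0}, {"delta_pos": [0.75, -0.05, -0.04], "yaw": -0.44, "jaw": 0}]}}

```text
t: 1.93
eef_pos: [0.4915, 0.0002, 0.3277]
ee_rot: [[-0.129, 0.992, 0.002], [0.992, 0.129, 0.001], [0.001, 0.002, -1.0]]
contact_force: [0.0, -0.2, -0.0]
grip_width: -0.0002
gripper_force: 0.0
```

```bash
python3 - <<'E'
from h import *
s=ctrl.observe(); R=np.array(s["ee_rot"]); p=np.array(s["eef_pos"])
print(s["t"],p,np.degrees(np.arctan2(R[1,0],R[0,0])),s["qpos"])
print(np.round(ctrl.camera_info("wrist")["hand_eye"],3).tolist())
c=cam("wrist"); im,d=ctrl.read_camera("wrist"); cv2.imwrite("pics/w1.png",im); np.save("w1.npy",d); np.savez("w1c.npz",K=c[0],D=c[1],R=c[2],t=c[3])
for th in ["tin","lock_tip","mark","pot_a","station"]:
    for r in ctrl.find_in(th,"wrist")[:2]: print(th,round(r["score"],2),np.round(c[2]@np.array(r["xyz"])+c[3],3))
E
```

```text
1.9333 [4.91530546e-01 1.97634226e-04 3.27705615e-01] 97.39479133054897 [-7.41809505e+00  1.12831693e+01  4.74033981e+00  8.33713680e+01
  6.58132897e-02  7.51871992e+01]
[[-0.001, -0.965, -0.263, 0.067], [1.0, -0.0, -0.0, 0.001], [0.0, -0.263, 0.965, -0.144], [0.0, 0.0, 0.0, 1.0]]
tin 0.65 [0.555 0.045 0.091]
lock_tip 0.85 [ 0.453 -0.011  0.103]
mark 0.89 [0.554 0.027 0.042]
mark 0.75 [0.651 0.14  0.056]
pot_a 0.94 [0.652 0.141 0.057]
pot_a 0.93 [ 0.683 -0.061  0.057]
station 0.87 [0.539 0.057 0.025]
```

View pics/w1.png

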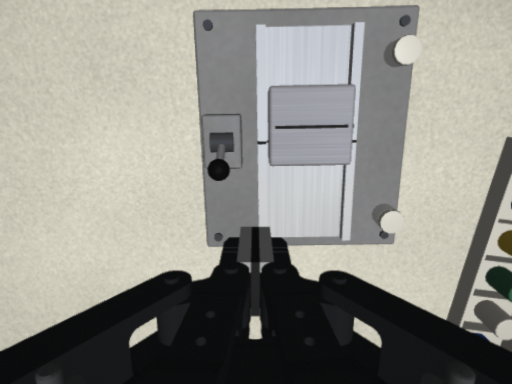

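The wrist view shows the tin at (312,125) px with its lid line at row 127. The rail marks are at (262,143) and (354,141), and the ball is at (219,170). I'll measure all of these sub-pixel.

```bash
cat >> h.py <<'E'
YAW=np.radians(7.4)
def rot(a): return np.array([[np.cos(a),-np.sin(a)],[np.sin(a),np.cos(a)]])
def warp(c,im,o,z,xr,yr,s=0.00025):
    xs=np.arange(xr[0],xr[1],s); ys=np.arange(yr[0],yr[1],s)
    X,Y=np.meshgrid(xs,ys); w=np.c_[X.ravel(),Y.ravel()]@rot(YAW).T+o
    p=proj(c,np.c_[w,np.full(len(w),z)]).astype(np.float32).reshape(X.shape+(2,))
    return cv2.remap(cv2.cvtColor(im,cv2.COLOR_BGR2GRAY),p[...,0],p[...,1],cv2.INTER_LINEAR),xs,ys
def dark(c,im,o,z,xr,yr):
    g,xs,ys=warp(c,im,o,z,xr,yr); f=np.median(g.astype(float),1)
    b=np.median(f)-f; k=np.argmax(b); w=np.clip(b,0.4*b[k],None)-0.4*b[k]
    w[np.abs(np.arange(len(w))-k)>16]=0
    return (w*ys).sum()/w.sum(), b[k]
def measure(c,im,o,y0=0.02,sy=0.0):
    t=[dark(c,im,o,.087,xr,(y0-.035,y0+.035)) for xr in ((-.036,-.005),(.005,.036))]
    m=[dark(c,im,o,.056,xr,(sy-.012,sy+.012)) for xr in ((-.0605,-.053),(.053,.0605))]
    return t,m
E
python3 - <<'E'
from h import *
z=np.load("w1c.npz"); c=(z["K"],z["D"],z["R"],z["t"]); im=cv2.imread("pics/w1.png")
P=onplane(c,[(262,143),(354,141)],.056); print("marks",P, np.degrees(np.arctan2(*(P[1]-P[0])[[1,0]])))
o=P.mean(0)[:2]; print("o",o)
print("tin line",onplane(c,[(275,127),(349,126)],.087))
C=onplane(c,[(194,11),(418,6),(207,246),(394,243)],.02); print("deck",(C[:,:2]-o)@rot(YAW))
print("ball",(onplane(c,[(219,170)],.097)[:,:2]-o)@rot(YAW))
print(measure(c,im,o,.03))
print("rail edges(station)",(onplane(c,[(257,143),(267,143),(350,141),(360,141)],.056)[:,:2]-o)@rot(YAW))
E
```

```text
marks [[0.50006434 0.01558163 0.056     ]
 [0.61469905 0.0327546  0.056     ]] 8.519893397074279
o [0.5573817  0.02416811]
tin line [[0.51126833 0.0396077  0.087     ]
 [0.59563259 0.05147937 0.087     ]]
deck [[-0.14189674  0.15639243]
 [ 0.13270408  0.16055689]
 [-0.13860729 -0.15958077]
 [ 0.13972411 -0.15465207]]
ball [[-0.1088346 -0.0272545]]
([(np.float64(0.02154996366279072), np.float64(116.0)), (np.float64(0.02227920723226706), np.float64(123.0))], [(np.float64(-0.0003204206602768802), np.float64(161.0)), (np.float64(0.0013747311827957106), np.float64(118.5))])
rail edges(station) [[-0.0642707  -0.00112703]
 [-0.05162114 -0.00113927]
 [ 0.05292854  0.00114956]
 [ 0.06546618  0.00110656]]
```

Request:
{"op": "step_arm", "data": {"rows": [{"delta_pos": [0.075, 0.04, 0.05], "yaw": -0.01, "jaw": 0}, {"delta_pos": [0.15, 0.08, 0.1], "yaw": -0.01, "jaw": 0}, {"delta_pos": [0.225, 0.125, 0.15], "yaw": -0.01, "jaw": 0}, {"delta_pos": [0.3, 0.167, 0.2], "yaw": -0.01, "jaw": 0}, {"delta_pos": [0.3, 0.167, 0.3], "yaw": -0.01, "jaw": 0}, {"delta_pos": [0.3, 0.167, 0.4], "yaw": -0.01, "jaw": 0}, {"delta_pos": [0.3, 0.167, 0.5], "yaw": -0.01, "jaw": 0}, {"delta_pos": [0.3, 0.167, 0.58], "yaw": -0.01, "jaw": 0}]}}

```text
t: 2.9
eef_pos: [0.5405, 0.1225, 0.0927]
ee_rot: [[-0.135, 0.991, -0.002], [0.991, 0.135, -0.001], [-0.0, -0.002, -1.0]]
contact_force: [0.2, -0.6, -0.1]
grip_width: -0.0001
gripper_force: 0.0
```

```bash
sed -i 's/radians(7.4)/radians(8.3)/' h.py; cat >> h.py <<'E'
O=np.array([0.5574,0.0242])
def st():
    s=ctrl.observe(); R=np.array(s["ee_rot"]); p=np.array(s["eef_pos"])
    f=np.array(s["contact_force"]); 
    print("t",round(s["t"],2),"tcp in station",np.round((p[:2]-O)@rot(YAW)*1e3,1),"z",round(p[2]*1e3,1),"toolx",round(np.degrees(np.arctan2(R[1,0],R[0,0])),2),"F st",np.round(f[:2]@rot(YAW),2),round(f[2],2))
E
python3 - <<'E'
from h import *
st()
z=np.load("w1c.npz"); c=(z["K"],z["D"],z["R"],z["t"]); print(measure(c,cv2.imread("pics/w1.png"),O,.03))
E
```

```text
t 2.9 tcp in station [-2.5 99.7] z 92.7 toolx 97.74 F st [ 0.06 -0.65] -0.13
([(np.float64(0.021854082766282482), np.float64(116.0)), (np.float64(0.021925839885632615), np.float64(121.0))], [(np.float64(0.0005354290885860415), np.float64(162.0)), (np.float64(0.0004308239154210827), np.float64(118.75))])
```

Request:
{"op": "step_arm", "data": {"rows": [{"delta_pos": [0, 0.006, 0.04], "yaw": -0.006, "jaw": 0}, {"delta_pos": [0, 0.006, 0.07], "yaw": -0.006, "jaw": 0}, {"delta_pos": [0, 0.006, 0.085], "yaw": -0.006, "jaw": 0}, {"delta_pos": [-0.005, 0.006, 0.085], "yaw": -0.006, "jaw": 0}, {"delta_pos": [-0.01, 0.006, 0.085], "yaw": -0.006, "jaw": 0}, {"delta_pos": [-0.015, 0.006, 0.085], "yaw": -0.006, "jaw": 0}, {"delta_pos": [-0.02, 0.006, 0.085], "yaw": -0.006, "jaw": 0}, {"delta_pos": [-0.025, 0.006, 0.085], "yaw": -0.006, "jaw": 0}]}}

```text
t: 3.57
eef_pos: [0.5467, 0.1141, 0.0624]
ee_rot: [[-0.146, 0.989, 0.002], [0.989, 0.146, 0.0], [-0.0, 0.002, -1.0]]
contact_force: [0.3, 0.6, -0.2]
grip_width: -0.0003
gripper_force: 0.0
```

```bash
python3 -c "
from h import *
st()"
```

```text
t 3.57 tcp in station [ 2.4 90.5] z 62.4 toolx 98.4 F st [0.37 0.52] -0.21
```

Request:
{"op": "step_arm", "data": {"rows": [{"delta_pos": [-0.005, -0.005, 0], "yaw": 0, "jaw": 0}, {"delta_pos": [-0.01, -0.005, 0], "yaw": 0, "jaw": 0}, {"delta_pos": [-0.015, -0.005, 0], "yaw": 0, "jaw": 0}, {"delta_pos": [-0.02, -0.005, 0], "yaw": 0, "jaw": 0}, {"delta_pos": [-0.025, -0.005, 0], "yaw": 0, "jaw": 0}, {"delta_pos": [-0.03, -0.005, 0], "yaw": 0, "jaw": 0}, {"delta_pos": [-0.035, -0.005, 0], "yaw": 0, "jaw": 0}, {"delta_pos": [-0.04, -0.005, 0], "yaw": 0, "jaw": 0}]}}

```text
t: 4.23
eef_pos: [0.546, 0.0986, 0.0612]
ee_rot: [[-0.147, 0.989, -0.0], [0.989, 0.147, 0.001], [0.001, -0.0, -1.0]]
contact_force: [0.0, 2.5, -0.2]
grip_width: 0.0
gripper_force: 1.1
```

```bash
python3 -c "
from h import *
st()"
```

```text
t 4.23 tcp in station [-0.5 75.3] z 61.2 toolx 98.44 F st [0.37 2.46] -0.17
```

Request:
{"op": "step_arm", "data": {"rows": [{"delta_pos": [-0.005, 0, 0], "yaw": 0, "jaw": 0}, {"delta_pos": [-0.01, 0, 0], "yaw": 0, "jaw": 0}, {"delta_pos": [-0.015, 0, 0], "yaw": 0, "jaw": 0}, {"delta_pos": [-0.02, 0, 0], "yaw": 0, "jaw": 0}, {"delta_pos": [-0.025, 0, 0], "yaw": 0, "jaw": 0}, {"delta_pos": [-0.03, 0, 0], "yaw": 0, "jaw": 0}, {"delta_pos": [-0.035, 0, 0], "yaw": 0, "jaw": 0}, {"delta_pos": [-0.04, 0, 0], "yaw": 0, "jaw": 0}]}}

```text
t: 4.9
eef_pos: [0.5484, 0.0823, 0.0612]
ee_rot: [[-0.146, 0.989, -0.0], [0.989, 0.146, 0.0], [0.0, -0.0, -1.0]]
contact_force: [-0.4, 4.2, 0.4]
grip_width: 0.0
gripper_force: 1.6
```

```bash
python3 -c "
from h import *
st()
c=cam('wrist'); im,d=ctrl.read_camera('wrist'); cv2.imwrite('pics/w2.png',im)"
```

```text
t 4.9 tcp in station [-0.6 58.8] z 61.2 toolx 98.42 F st [0.2  4.18] 0.41
```

View pics/w2.png

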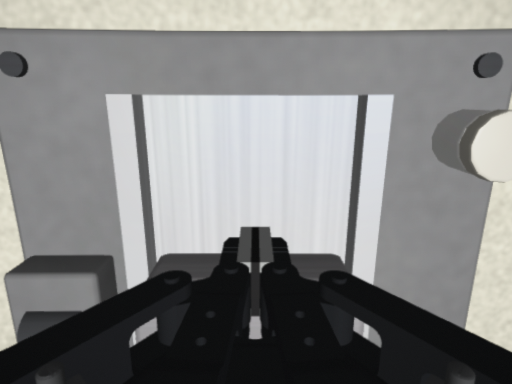

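The view shows the finger against the tin's end. The stage's +y end is visible at row 95, so I can measure how far the stage has moved from it. I keep pushing.

Request:
{"op": "step_arm", "data": {"rows": [{"delta_pos": [-0.005, 0, 0], "yaw": 0, "jaw": 0}, {"delta_pos": [-0.01, 0, 0], "yaw": 0, "jaw": 0}, {"delta_pos": [-0.015, 0, 0], "yaw": 0, "jaw": 0}, {"delta_pos": [-0.02, 0, 0], "yaw": 0, "jaw": 0}, {"delta_pos": [-0.025, 0, 0], "yaw": 0, "jaw": 0}, {"delta_pos": [-0.03, 0, 0], "yaw": 0, "jaw": 0}, {"delta_pos": [-0.035, 0, 0], "yaw": 0, "jaw": 0}, {"delta_pos": [-0.04, 0, 0], "yaw": 0, "jaw": 0}]}}

```text
t: 5.62
eef_pos: [0.5507, 0.0664, 0.0612]
ee_rot: [[-0.146, 0.989, -0.0], [0.989, 0.146, -0.0], [-0.0, -0.0, -1.0]]
contact_force: [-1.0, 3.8, -1.0]
grip_width: -0.0002
gripper_force: 1.6
```

```bash
cat >> h.py <<'E'
def stage_end(c,im):
    g,xs,ys=warp(c,im,O,.042,(-.04,.04),(.105,.145)); f=np.median(g.astype(float),1)
    k=np.argmin(cv2.GaussianBlur(np.gradient(f).reshape(-1,1),(1,9),0)); return ys[k]*1e3
E
python3 -c "
from h import *
st()
c=cam('wrist'); im,d=ctrl.read_camera('wrist'); cv2.imwrite('pics/w3.png',im); print(stage_end(c,im))
z=np.load('w1c.npz'); c=(z['K'],z['D'],z['R'],z['t']); print('rest',stage_end(c,cv2.imread('pics/w1.png')))"
```

```text
t 5.62 tcp in station [-0.5 42.7] z 61.2 toolx 98.42 F st [-0.43  3.9 ] -1.04
128.75000000000003
rest 136.0
```

Request:
{"op": "step_arm", "data": {"rows": [{"delta_pos": [-0.004, 0, 0], "yaw": 0, "jaw": 0}, {"delta_pos": [0.001, 0, 0], "yaw": 0, "jaw": 0}, {"delta_pos": [0.006, 0, 0], "yaw": 0, "jaw": 0}, {"delta_pos": [0.012, 0, 0], "yaw": 0, "jaw": 0}, {"delta_pos": [0.018, 0, 0], "yaw": 0, "jaw": 0}, {"delta_pos": [0.028, 0, 0], "yaw": 0, "jaw": 0}, {"delta_pos": [0.045, 0, 0], "yaw": 0, "jaw": 0}, {"delta_pos": [0.06, 0, 0], "yaw": 0, "jaw": 0}]}}

```text
t: 6.33
eef_pos: [0.5472, 0.091, 0.0614]
ee_rot: [[-0.146, 0.989, 0.0], [0.989, 0.146, -0.0], [-0.0, 0.0, -1.0]]
contact_force: [0.3, 0.6, 0.6]
grip_width: 0.0001
gripper_force: 0.0
```

Request:
{"op": "step_arm", "data": {"rows": [{"delta_pos": [0, 0, -0.08], "yaw": 0, "jaw": 0}, {"delta_pos": [0, 0, -0.16], "yaw": 0, "jaw": 0}, {"delta_pos": [-0.06, 0, -0.24], "yaw": 0, "jaw": 0}, {"delta_pos": [-0.12, 0, -0.32], "yaw": 0, "jaw": 0}, {"delta_pos": [-0.2, 0, -0.38], "yaw": 0, "jaw": 0}, {"delta_pos": [-0.28, 0, -0.42], "yaw": 0, "jaw": 0}, {"delta_pos": [-0.36, 0, -0.45], "yaw": 0, "jaw": 0}, {"delta_pos": [-0.44, 0, -0.45], "yaw": 0, "jaw": 0}]}}

```text
t: 7.0
eef_pos: [0.5748, -0.0849, 0.2449]
ee_rot: [[-0.147, 0.989, 0.006], [0.989, 0.147, -0.002], [-0.002, 0.006, -1.0]]
contact_force: [0.2, -0.2, -0.2]
grip_width: -0.0
gripper_force: 0.0
```

```bash
python3 -c "
from h import *
st()
c=cam('wrist'); im,d=ctrl.read_camera('wrist'); cv2.imwrite('pics/w4.png',im)
print(measure(c,im,O,-.007))"
```

```text
t 7.0 tcp in station [   1.4 -110.5] z 244.9 toolx 98.47 F st [ 0.21 -0.25] -0.22
([(np.float64(-0.007859249329758684), np.float64(123.0)), (np.float64(-0.007878055795225743), np.float64(121.0))], [(np.float64(0.0007929712631353315), np.float64(159.0)), (np.float64(0.0007972831765935324), np.float64(165.0))])
```

View pics/w4.png

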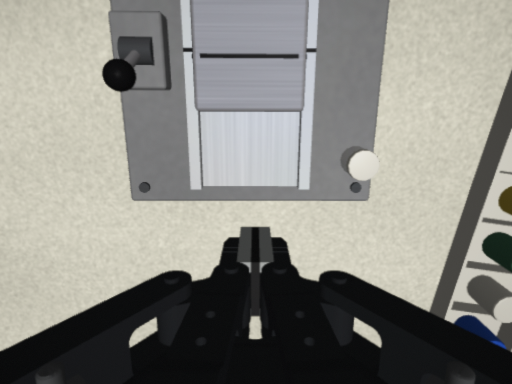

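The tin is now 8.65 mm past the mark (lid line row 56, rail marks row 49), within the 5–10 mm asked. I descend at the -y end for the tap back.

Request:
{"op": "step_arm", "data": {"rows": [{"delta_pos": [0, -0.004, 0.08], "yaw": 0, "jaw": 0}, {"delta_pos": [0, -0.004, 0.17], "yaw": 0, "jaw": 0}, {"delta_pos": [0, -0.004, 0.26], "yaw": 0, "jaw": 0}, {"delta_pos": [0.01, -0.004, 0.34], "yaw": 0, "jaw": 0}, {"delta_pos": [0.02, -0.004, 0.4], "yaw": 0, "jaw": 0}, {"delta_pos": [0.04, -0.004, 0.44], "yaw": 0, "jaw": 0}, {"delta_pos": [0.06, -0.004, 0.455], "yaw": 0, "jaw": 0}, {"delta_pos": [0.07, -0.004, 0.455], "yaw": 0, "jaw": 0}]}}

```text
t: 7.72
eef_pos: [0.5654, -0.0545, 0.0575]
ee_rot: [[-0.148, 0.989, -0.004], [0.989, 0.148, 0.001], [0.002, -0.004, -1.0]]
contact_force: [-0.0, 0.1, 0.2]
grip_width: 0.0001
gripper_force: 0.0
```

```bash
python3 -c "
from h import *
st()
c=cam('wrist'); im,d=ctrl.read_camera('wrist'); cv2.imwrite('pics/w5.png',im)
print(measure(c,im,O,-.007))"
```

```text
t 7.72 tcp in station [ -3.5 -79. ] z 57.5 toolx 98.49 F st [0.01 0.06] 0.17
([(np.float64(0.020000000000000052), np.float64(180.0)), (np.float64(0.020155582487501947), np.float64(186.0))], [(np.float64(-0.006831818181818178), np.float64(5.0)), (np.float64(-0.0068087121212121165), np.float64(11.0))])
```

View pics/w5.png

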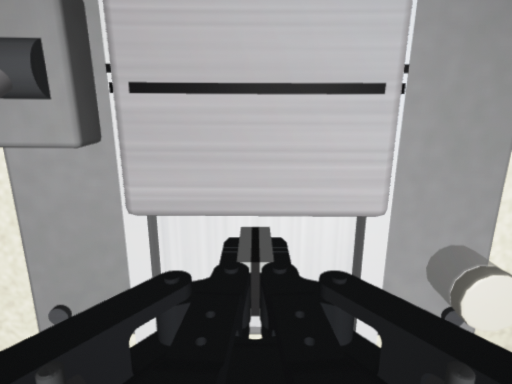

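The close view shows the lid line at row 88 and the rail marks at row 69, at (108,69) and (406,69). I'll restrict the measuring windows to what is visible here.

```bash
cat >> h.py <<'E'
def close(c,im,y0,sy):
    t=[dark(c,im,O,.087,xr,(y0-.012,y0+.012))[0]*1e3 for xr in ((-.04,-.01),(.01,.04))]
    m=[]
    for col in (slice(105,112),slice(404,410)):
        r=proj(c,[[*(O+rot(YAW)@np.array([-.06 if col.start<200 else .06,sy])),.056]])[0,1]
        lo=int(max(r-14,0)); g=im[lo:int(r+12),col].astype(float).mean((1,2)) if 0 else np.array(cv2.cvtColor(im,cv2.COLOR_BGR2GRAY)[lo:int(r+12),col],float).mean(1)
        b=np.median(g)-g; k=np.argmax(b); w=np.clip(b-.4*b[k],0,None); w[np.abs(np.arange(len(w))-k)>5]=0
        row=lo+(w*np.arange(len(w))).sum()/w.sum()
        q=onplane(c,[(.5*(col.start+col.stop-1),row)],.056)[0,:2]; m.append(((q-O)@rot(YAW))[1]*1e3)
    print("tin",np.round(t,2),"mark",np.round(m,2),"REL",round(np.mean(t)-np.mean(m),2))
E
python3 - <<'E'
from h import *
c=cam('wrist'); im=cv2.imread('pics/w5.png')
print((onplane(c,[(108,69),(406,69)],.056)[:,:2]-O)@rot(YAW))
close(c,im,-.007,.001)
E
```

```text
[[-6.30749339e-02  4.67730174e-05]
 [ 6.16163955e-02  4.29029808e-04]]
tin [-8.09 -8.1 ] mark [0.58 0.67] REL -8.72
```

Request:
{"op": "step_arm", "data": {"rows": [{"delta_pos": [0.005, 0.008, 0], "yaw": 0, "jaw": 0}, {"delta_pos": [0.01, 0.008, 0], "yaw": 0, "jaw": 0}, {"delta_pos": [0.015, 0.008, 0], "yaw": 0, "jaw": 0}, {"delta_pos": [0.02, 0.008, 0], "yaw": 0, "jaw": 0}, {"delta_pos": [0.025, 0.008, 0], "yaw": 0, "jaw": 0}, {"delta_pos": [0.03, 0.008, 0], "yaw": 0, "jaw": 0}, {"delta_pos": [0.035, 0.008, 0], "yaw": 0, "jaw": 0}, {"delta_pos": [0.04, 0.008, 0], "yaw": 0, "jaw": 0}]}}

```text
t: 8.43
eef_pos: [0.5682, -0.0401, 0.0594]
ee_rot: [[-0.146, 0.989, 0.0], [0.989, 0.146, -0.001], [-0.001, -0.0, -1.0]]
contact_force: [-0.3, -1.7, 0.8]
grip_width: -0.0001
gripper_force: 0.6
```

Request:
{"op": "step_arm", "data": {"rows": [{"delta_pos": [0.004, 0, 0], "yaw": 0, "jaw": 0}, {"delta_pos": [0.008, 0, 0], "yaw": 0, "jaw": 0}, {"delta_pos": [0.012, 0, 0], "yaw": 0, "jaw": 0}, {"delta_pos": [0.016, 0, 0], "yaw": 0, "jaw": 0}, {"delta_pos": [0.02, 0, 0], "yaw": 0, "jaw": 0}, {"delta_pos": [0.024, 0, 0], "yaw": 0, "jaw": 0}, {"delta_pos": [0.025, 0, 0], "yaw": 0, "jaw": 0}, {"delta_pos": [0.025, 0, 0], "yaw": 0, "jaw": 0}]}}

```text
t: 9.1
eef_pos: [0.5669, -0.0301, 0.0594]
ee_rot: [[-0.147, 0.989, 0.0], [0.989, 0.147, -0.0], [-0.0, 0.0, -1.0]]
contact_force: [1.3, -2.7, 0.6]
grip_width: 0.0003
gripper_force: 1.6
```

```bash
python3 -c "
from h import *
st()
c=cam('wrist'); im,d=ctrl.read_camera('wrist'); cv2.imwrite('pics/w6.png',im)
close(c,im,.003,.008)"
```

```text
t 9.1 tcp in station [  1.6 -55.1] z 59.4 toolx 98.43 F st [ 0.91 -2.91] 0.6
tin [2.6 2.8] mark [3.85 4.36] REL -1.41
```

View pics/w6.png

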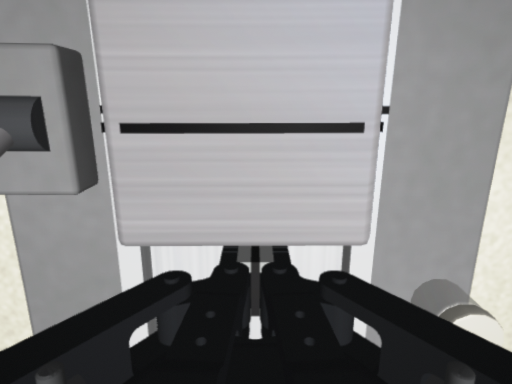

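Lid line at row 128, rail-top marks at (102,110) and (386,110). My fixed columns missed those marks, so I'll project the columns instead.

```bash
python3 - <<'E'
s=open("h.py").read()
s=s.replace("    for col in (slice(105,112),slice(404,410)):\n        r=proj(c,[[*(O+rot(YAW)@np.array([-.06 if col.start<200 else .06,sy])),.056]])[0,1]\n",
"    for sx in (-.0615,.0615):\n        u,r=proj(c,[[*(O+rot(YAW)@np.array([sx,sy])),.056]])[0]; u=int(round(u)); col=slice(u-2,u+3)\n")
s=s.replace("[lo:int(r+12),col].astype(float).mean((1,2)) if 0 else np.array","[0] if 0 else np.array")
s=s.replace("m.append(","m.append(").replace('"REL"','"cols",col,"REL"')
open("h.py","w").write(s)
E
python3 - <<'E'
from h import *
c=cam('wrist'); im=cv2.imread('pics/w6.png')
P=(onplane(c,[(102,110),(386,110)],.056)[:,:2]-O)@rot(YAW)*1e3; print(P)
print((onplane(c,[(120,128),(364,128)],.087)[:,:2]-O)@rot(YAW)*1e3)
close(c,im,.003,P[0,1]/1e3+.0005)
E
```

```text
[[-63.72440822   7.40873729]
 [ 59.4156768    7.67752411]]
[[-44.35256465   2.43131296]
 [ 40.50141082   2.61370611]]
tin [2.6 2.8] mark [3.91 8.52] cols slice(389, 394, None) REL -3.52
```

Request:
{"op": "step_arm", "data": {"rows": [{"delta_pos": [0.002, -0.004, 0], "yaw": 0, "jaw": 0}, {"delta_pos": [0.004, -0.004, 0], "yaw": 0, "jaw": 0}, {"delta_pos": [0.006, -0.004, 0], "yaw": 0, "jaw": 0}, {"delta_pos": [0.008, -0.004, 0], "yaw": 0, "jaw": 0}, {"delta_pos": [0.009, -0.004, 0], "yaw": 0, "jaw": 0}, {"delta_pos": [0.01, -0.004, 0], "yaw": 0, "jaw": 0}, {"delta_pos": [0.01, -0.004, 0], "yaw": 0, "jaw": 0}, {"delta_pos": [0.01, -0.004, 0], "yaw": 0, "jaw": 0}]}}

```text
t: 9.82
eef_pos: [0.5646, -0.0264, 0.0594]
ee_rot: [[-0.147, 0.989, 0.0], [0.989, 0.147, -0.0], [-0.0, 0.0, -1.0]]
contact_force: [1.7, -3.3, 0.8]
grip_width: 0.0001
gripper_force: 1.8
```

```bash
sed -i 's/for sx in (-.0615,.0615)/for sx in (-.0637,.0594)/' h.py; python3 - <<'E'
from h import *
c=cam('wrist'); im0=cv2.imread('pics/w6.png')
st()
im,d=ctrl.read_camera('wrist'); cv2.imwrite('pics/w7.png',im)
for sy in (.0055,.0075,.0095): close(c,im,.006,sy)
E
```

```text
t 9.82 tcp in station [ -0.2 -51.1] z 59.4 toolx 98.42 F st [ 1.23 -3.51] 0.75
tin [6.97 6.53] mark [3.66 8.4 ] cols slice(386, 391, None) REL 0.72
tin [6.97 6.53] mark [4.29 8.41] cols slice(387, 392, None) REL 0.4
tin [6.97 6.53] mark [5.83 8.41] cols slice(387, 392, None) REL -0.37
```

Request:
{"op": "step_arm", "data": {"rows": [{"delta_pos": [0.002, 0, 0], "yaw": 0, "jaw": 0}, {"delta_pos": [0.004, 0, 0], "yaw": 0, "jaw": 0}, {"delta_pos": [0.004, 0, 0], "yaw": 0, "jaw": 0}, {"delta_pos": [0, 0, 0], "yaw": 0, "jaw": 0}, {"delta_pos": [-0.005, 0, 0], "yaw": 0, "jaw": 0}, {"delta_pos": [-0.011, 0, 0], "yaw": 0, "jaw": 0}, {"delta_pos": [-0.018, 0, 0], "yaw": 0, "jaw": 0}, {"delta_pos": [-0.026, 0, 0], "yaw": 0, "jaw": 0}]}}

```text
t: 10.53
eef_pos: [0.5652, -0.0362, 0.0588]
ee_rot: [[-0.147, 0.989, -0.002], [0.989, 0.147, 0.001], [0.002, -0.001, -1.0]]
contact_force: [0.3, -0.5, 0.8]
grip_width: -0.0004
gripper_force: 0.0
```

Request:
{"op": "step_arm", "data": {"rows": [{"delta_pos": [-0.015, 0, 0], "yaw": 0, "jaw": 0}, {"delta_pos": [-0.03, 0, 0], "yaw": 0, "jaw": 0}, {"delta_pos": [-0.045, 0, 0], "yaw": 0, "jaw": 0}, {"delta_pos": [-0.05, 0, -0.06], "yaw": 0, "jaw": 0}, {"delta_pos": [-0.05, 0, -0.12], "yaw": 0, "jaw": 0}, {"delta_pos": [-0.05, 0, -0.18], "yaw": 0, "jaw": 0}, {"delta_pos": [-0.05, 0, -0.2], "yaw": 0, "jaw": 0}, {"delta_pos": [-0.05, 0, -0.2], "yaw": 0, "jaw": 0}]}}

```text
t: 11.2
eef_pos: [0.571, -0.0573, 0.1418]
ee_rot: [[-0.146, 0.989, 0.005], [0.989, 0.146, -0.001], [-0.002, 0.005, -1.0]]
contact_force: [0.2, -0.5, -0.6]
grip_width: 0.0004
gripper_force: 0.0
```

```bash
python3 - <<'E'
from h import *
st(); c=cam('wrist')
im,d=ctrl.read_camera('wrist'); cv2.imwrite('pics/w8.png',im)
o=O; g=lambda z,xr,yr: round(dark(c,im,o,z,xr,yr)[0]*1e3,2)
print("tin",[g(.087,xr,(-.012,.012)) for xr in ((-.04,-.01),(.0,.03))])
for xr in ((-.0635,-.058),(.055,.0595)): print(g(.056,xr,(-.005,.006)))
P=proj(c,[[*(O+rot(YAW)@np.array([x,0])),.056] for x in (-.06,.06)]); print(P)
E
```

```text
t 11.2 tcp in station [  1.7 -82.6] z 141.8 toolx 98.4 F st [ 0.14 -0.51] -0.61
tin [np.float64(0.15), np.float64(-0.1)]
0.62
0.63
[[158.97700033  74.45349896]
 [341.1151982   74.80431221]]
```

View pics/w8.png

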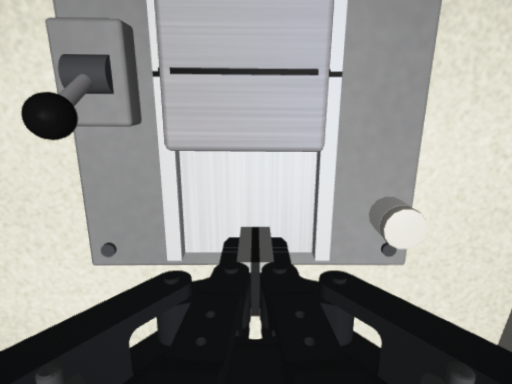

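The tin is centred within 0.6 mm (lid line row 71, marks row 74, which agree once height is allowed for). Next I move behind the ball, which is at (50,115) px.

Request:
{"op": "step_arm", "data": {"rows": [{"delta_pos": [0, -0.06, 0], "yaw": 0, "jaw": 0}, {"delta_pos": [0, -0.13, 0], "yaw": 0, "jaw": 0}, {"delta_pos": [0, -0.2, 0], "yaw": 0, "jaw": 0}, {"delta_pos": [0, -0.25, 0.04], "yaw": 0, "jaw": 0}, {"delta_pos": [0, -0.277, 0.08], "yaw": 0, "jaw": 0}, {"delta_pos": [0, -0.277, 0.11], "yaw": 0, "jaw": 0}, {"delta_pos": [0.01, -0.277, 0.125], "yaw": 0, "jaw": 0}, {"delta_pos": [0.02, -0.277, 0.125], "yaw": 0, "jaw": 0}]}}

```text
t: 11.92
eef_pos: [0.4559, -0.064, 0.0868]
ee_rot: [[-0.146, 0.989, -0.005], [0.989, 0.146, 0.001], [0.002, -0.004, -1.0]]
contact_force: [0.8, -0.3, 0.7]
grip_width: 0.0002
gripper_force: 0.0
```

```bash
python3 - <<'E'
from h import *
st(); c=cam('wrist')
im,d=ctrl.read_camera('wrist'); cv2.imwrite('pics/w9.png',im)
for r in ctrl.find_in("lock_tip","wrist")[:2]: print(r["score"],np.round(c[2]@np.array(r["xyz"])+c[3],3),((c[2]@np.array(r["xyz"])+c[3])[:2]-O)@rot(YAW))
E
```

```text
t 11.92 tcp in station [-113.1  -72.6] z 86.8 toolx 98.39 F st [ 0.74 -0.41] 0.71
0.71 [ 0.453 -0.014  0.102] [-0.10847661 -0.02243718]
```

View pics/w9.png

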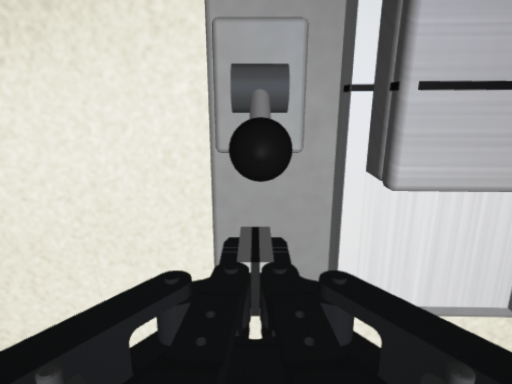

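The ball at (261,149) px is straight ahead of the shut fingers (column 255). I push along +y.

Request:
{"op": "step_arm", "data": {"rows": [{"delta_pos": [0.012, 0.006, 0], "yaw": 0, "jaw": 0}, {"delta_pos": [0.024, 0.006, 0], "yaw": 0, "jaw": 0}, {"delta_pos": [0.036, 0.006, 0], "yaw": 0, "jaw": 0}, {"delta_pos": [0.048, 0.006, 0], "yaw": 0, "jaw": 0}, {"delta_pos": [0.06, 0.006, 0], "yaw": 0, "jaw": 0}, {"delta_pos": [0.072, 0.006, 0], "yaw": 0, "jaw": 0}, {"delta_pos": [0.084, 0.006, 0], "yaw": 0, "jaw": 0}, {"delta_pos": [0.096, 0.006, 0], "yaw": 0, "jaw": 0}]}}

```text
t: 12.68
eef_pos: [0.4552, -0.0262, 0.0896]
ee_rot: [[-0.146, 0.989, 0.001], [0.989, 0.146, -0.001], [-0.001, 0.001, -1.0]]
contact_force: [-0.5, -1.7, 1.5]
grip_width: -0.0003
gripper_force: 0.9
```

Request:
{"op": "step_arm", "data": {"rows": [{"delta_pos": [0.01, 0, 0], "yaw": 0, "jaw": 0}, {"delta_pos": [0.02, 0, 0], "yaw": 0, "jaw": 0}, {"delta_pos": [0.03, 0, 0], "yaw": 0, "jaw": 0}, {"delta_pos": [0.04, 0, 0], "yaw": 0, "jaw": 0}, {"delta_pos": [0.05, 0, 0], "yaw": 0, "jaw": 0}, {"delta_pos": [0.06, 0, 0], "yaw": 0, "jaw": 0}, {"delta_pos": [0.065, 0, 0], "yaw": 0, "jaw": 0}, {"delta_pos": [0.07, 0, 0], "yaw": 0, "jaw": 0}]}}

```text
t: 13.35
eef_pos: [0.4507, 0.0016, 0.0891]
ee_rot: [[-0.147, 0.989, -0.0], [0.989, 0.147, -0.0], [0.0, -0.0, -1.0]]
contact_force: [0.2, -1.9, -0.2]
grip_width: 0.0002
gripper_force: 0.5
```

```bash
python3 -c "
from h import *
st()"
```

```text
t 13.35 tcp in station [-108.9   -6.9] z 89.1 toolx 98.44 F st [-0.08 -1.89] -0.22
```

Expected stop is at about TCP y = +4, so I go slowly, 1 mm per row.

Request:
{"op": "step_arm", "data": {"rows": [{"delta_pos": [0.0025, 0, 0], "yaw": 0, "jaw": 0}, {"delta_pos": [0.005, 0, 0], "yaw": 0, "jaw": 0}, {"delta_pos": [0.0075, 0, 0], "yaw": 0, "jaw": 0}, {"delta_pos": [0.01, 0, 0], "yaw": 0, "jaw": 0}, {"delta_pos": [0.0125, 0, 0], "yaw": 0, "jaw": 0}, {"delta_pos": [0.015, 0, 0], "yaw": 0, "jaw": 0}, {"delta_pos": [0.0175, 0, 0], "yaw": 0, "jaw": 0}, {"delta_pos": [0.02, 0, 0], "yaw": 0, "jaw": 0}]}}

```text
t: 14.02
eef_pos: [0.4497, 0.0092, 0.0893]
ee_rot: [[-0.146, 0.989, 0.0], [0.989, 0.146, -0.0], [-0.0, -0.0, -1.0]]
contact_force: [-0.2, -1.0, -1.1]
grip_width: -0.0003
gripper_force: 0.6
```

Request:
{"op": "step_arm", "data": {"rows": [{"delta_pos": [0.002, 0, 0], "yaw": 0, "jaw": 0}, {"delta_pos": [0.004, 0, 0], "yaw": 0, "jaw": 0}, {"delta_pos": [0.006, 0, 0], "yaw": 0, "jaw": 0}, {"delta_pos": [0.007, 0, 0], "yaw": 0, "jaw": 0}, {"delta_pos": [0.007, 0, 0], "yaw": 0, "jaw": 0}, {"delta_pos": [0.007, 0, 0], "yaw": 0, "jaw": 0}, {"delta_pos": [0.007, 0, 0], "yaw": 0, "jaw": 0}, {"delta_pos": [0.007, 0, 0], "yaw": 0, "jaw": 0}]}}

```text
t: 14.68
eef_pos: [0.4493, 0.0121, 0.0893]
ee_rot: [[-0.147, 0.989, 0.0], [0.989, 0.147, 0.0], [0.0, 0.0, -1.0]]
contact_force: [0.5, 0.0, -0.3]
grip_width: -0.0
gripper_force: 0.3
```

```bash
python3 -c "
from h import *
st()"
```

```text
t 14.68 tcp in station [-108.7    3.6] z 89.3 toolx 98.42 F st [ 0.45 -0.03] -0.3
```

Request:
{"op": "step_arm", "data": {"rows": [{"delta_pos": [0.001, 0, 0], "yaw": 0, "jaw": 0}, {"delta_pos": [0.002, 0, 0], "yaw": 0, "jaw": 0}, {"delta_pos": [0.003, 0, 0], "yaw": 0, "jaw": 0}, {"delta_pos": [0.004, 0, 0], "yaw": 0, "jaw": 0}, {"delta_pos": [0.005, 0, 0], "yaw": 0, "jaw": 0}, {"delta_pos": [0.005, 0, 0], "yaw": 0, "jaw": 0}, {"delta_pos": [0.005, 0, 0], "yaw": 0, "jaw": 0}, {"delta_pos": [0.005, 0, 0], "yaw": 0, "jaw": 0}]}}

```text
t: 15.35
eef_pos: [0.4491, 0.0131, 0.0893]
ee_rot: [[-0.146, 0.989, 0.0], [0.989, 0.146, -0.002], [-0.002, -0.0, -1.0]]
contact_force: [0.4, -4.3, -0.4]
grip_width: -0.0
gripper_force: 2.5
```

```bash
python3 -c "
from h import *
st()"
```

```text
t 15.35 tcp in station [-108.7    4.7] z 89.3 toolx 98.4 F st [-0.27 -4.35] -0.4
```

Request:
{"op": "step_arm", "data": {"rows": [{"delta_pos": [0.001, 0, 0], "yaw": 0, "jaw": 0}, {"delta_pos": [0.002, 0, 0], "yaw": 0, "jaw": 0}, {"delta_pos": [0.002, 0, 0], "yaw": 0, "jaw": 0}, {"delta_pos": [0.002, 0, 0], "yaw": 0, "jaw": 0}, {"delta_pos": [0.002, 0, 0], "yaw": 0, "jaw": 0}, {"delta_pos": [0.002, 0, 0], "yaw": 0, "jaw": 0}, {"delta_pos": [0.002, 0, 0], "yaw": 0, "jaw": 0}, {"delta_pos": [0.002, 0, 0], "yaw": 0, "jaw": 0}]}}

```text
t: 16.02
eef_pos: [0.4491, 0.0132, 0.0893]
ee_rot: [[-0.146, 0.989, 0.0], [0.989, 0.146, -0.004], [-0.004, -0.0, -1.0]]
contact_force: [1.4, -6.6, -2.0]
grip_width: -0.0001
gripper_force: 3.5
```

The TCP has stopped while the force rises, so the lever is at its end stop. I back off and rise for a final check.

Request:
{"op": "step_arm", "data": {"rows": [{"delta_pos": [-0.02, 0, 0], "yaw": 0, "jaw": 0}, {"delta_pos": [-0.06, 0, 0], "yaw": 0, "jaw": 0}, {"delta_pos": [-0.12, 0, 0], "yaw": 0, "jaw": 0}, {"delta_pos": [-0.2, 0.03, -0.06], "yaw": 0, "jaw": 0}, {"delta_pos": [-0.24, 0.08, -0.14], "yaw": 0, "jaw": 0}, {"delta_pos": [-0.24, 0.14, -0.22], "yaw": 0, "jaw": 0}, {"delta_pos": [-0.24, 0.18, -0.28], "yaw": 0, "jaw": 0}, {"delta_pos": [-0.24, 0.2, -0.3], "yaw": 0, "jaw": 0}]}}

```text
t: 16.68
eef_pos: [0.5462, -0.0689, 0.2137]
ee_rot: [[-0.146, 0.989, 0.008], [0.989, 0.146, 0.0], [-0.001, 0.008, -1.0]]
contact_force: [0.0, 0.8, 0.8]
grip_width: 0.0004
gripper_force: 0.0
```

Request:
{"op": "step_arm", "data": {"rows": [{"delta_pos": [0, 0, 0], "yaw": 0, "jaw": 0}, {"delta_pos": [0, 0, 0], "yaw": 0, "jaw": 0}, {"delta_pos": [0, 0, 0], "yaw": 0, "jaw": 0}, {"delta_pos": [0, 0, 0], "yaw": 0, "jaw": 0}, {"delta_pos": [0, 0, 0], "yaw": 0, "jaw": 0}, {"delta_pos": [0, 0, 0], "yaw": 0, "jaw": 0}, {"delta_pos": [0, 0, 0], "yaw": 0, "jaw": 0}, {"delta_pos": [0, 0, 0], "yaw": 0, "jaw": 0}]}}

```text
t: 17.35
eef_pos: [0.5417, -0.0684, 0.2091]
ee_rot: [[-0.146, 0.989, -0.0], [0.989, 0.146, 0.0], [0.0, -0.0, -1.0]]
contact_force: [0.1, -0.2, 0.3]
grip_width: 0.0005
gripper_force: 0.0
```

```bash
python3 - <<'E'
from h import *
st(); c=cam('wrist')
im,d=ctrl.read_camera('wrist'); cv2.imwrite('pics/w10.png',im)
g=lambda z,xr,yr: np.round(dark(c,im,O,z,xr,yr),4)
print("tin",[g(.087,xr,(-.012,.012)) for xr in ((-.035,-.01),(.0,.03))])
print("mark",[g(.056,xr,(-.006,.006)) for xr in ((-.061,-.055),(.053,.059))])
for r in ctrl.find_in("lock_tip","wrist")[:1]: q=c[2]@np.array(r["xyz"])+c[3]; print(r["score"],q,(q[:2]-O)@rot(YAW))
E
```

```text
t 17.35 tcp in station [-28.9 -89.4] z 209.1 toolx 98.42 F st [ 0.02 -0.2 ] 0.28
tin [array([2.00e-04, 1.25e+02]), array([-1.00e-04,  1.26e+02])]
mark [array([7.000e-04, 1.785e+02]), array([7.00e-04, 1.73e+02])]
0.68 [0.45134051 0.03187246 0.10167622] [-0.10384103  0.02290244]
```

View pics/w10.png

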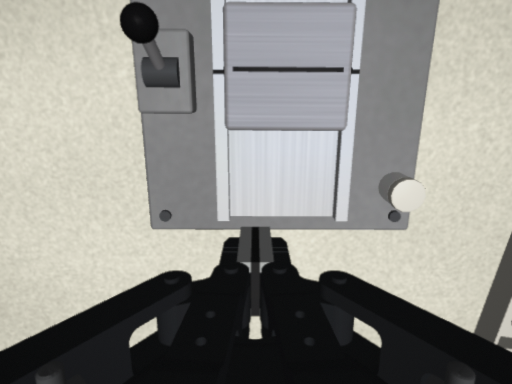

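The lever is fully over, with the ball at (139,22) px. The tin is 0.65 mm from the mark and let go, so I hand in.

```bash
python3 -c "
from h import *
print(onplane(cam('wrist'),[(139,22)],.095)@np.eye(3), ((onplane(cam('wrist'),[(139,22)],.095)[:,:2]-O)@rot(YAW)))
print(ctrl.hand_in())"
```

```text
[[0.44412687 0.03799146 0.095     ]] [[-0.1100958   0.02999868]]
the job is handed in; nothing more can be done
None
```

The job is handed in at about 17 s: I tapped the tin 8.65 mm past the mark, tapped it back to within about 0.65 mm of it, let it go, then swung the lock lever to its end stop; nothing else was touched as far as I could tell, though I did not re-check the bystanders by camera.

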